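# Probe a weld seam with the push-latch flaw tester

### The job

Check the weld in the vise: first stand the brass coupling that was left on the tester's lid upright on the bench, then press the lid in at its free front edge until the catch lets go and it springs fully open, and take out the right-angle probe. Run the probe's tip lightly along the whole bright seam, from its left end to its right end as seen from the robot, slowly, about 2 to 3 cm a second. Then lay the probe flat on its foam pads in the tester again, let it go and leave the lid open; do not disturb the bottle, the jar or the carton.

Things in the scene. Friction and masses are not known exactly. Their poses are not given: they have to be found in the camera images.
- tester: bench flaw tester, a grey plastic case 260 long (x) x 210 wide (y) x 115 high, fixed on the bench. Origin: centre of its underside, z up; x points away from the robot, give or take 0.3 rad. A lid lies flush in its top, the lid's middle line 35 to the -y side of the origin; beside it, at +y, is a strip with a dark screen, three keys and two knobs that stand 15 up.
- lid (a joint): angle of the tester's lid (flat plate 179 long in x, 109 wide, 5 thick, no handle, hinged along its back +x edge) in rad: 0 shut, latched and flush; 1.75 fully open against its stop, standing up and leaning back a little; down to -0.037 when pressed in. A push-push catch lies under its front, free edge; when freed, a spring swings the lid up in about 2 s. Pushing it shut past flush relatches it.
- lid_press (a point): on the lid's top face, on its middle line, 17 from the free front edge (165 from the hinge), at a black finger mark 18 x 50: where to press. Pressing here 5 to 6 mm inward, with about 5 to 10 N, frees the catch; the lid opens when let go. Under 4.5 mm it stays latched; a stop ends the travel at 6 mm. Moves with the lid; axes as the tester's while shut.
- lid_hinge (a point): on the hinge axis (along y), at the middle of the lid's back edge, level with the top of the case.
- tray (a point): middle of the compartment under the lid, level with the tops of two foam pads on which the probe's handle rests; axes as the tester's. Compartment: x -92 to +90, y -56 to +56 of this point, rim 30 above, floor 40 below it. Pads: bars right across it at x -52 to -37 and +35 to +50, clear to the floor between. A latch housing fills x -92 to -66, y -22 to +22, up to 16 above this point.
- probe_grip (a point): centre of the handle of the right-angle probe: a black bar 110 long (its x) x 16 wide (y) x 18 high (z), 120 g, lying flat on the foam pads in the compartment under the lid, its x roughly along the tester's x. An 8 mm steel tube leaves the handle's +x end level and bends straight down into a needle 4 thick that ends in the tip.
- probe_tip (a point): centre of the 5 mm ball at the probe's tip: 71 ahead (x) of and 39 below (z) the centre of the handle.
- probe: the whole probe; origin at the middle of the handle's underside, 9 below point probe_grip, same axes.
- vise: low red drill-press vise, 180 x 130, 60 high, fixed; screw and cross handle towards the robot (to x -130, below 50). Origin: centre of its underside, x away from the robot within 0.35 rad. It holds a dark steel bracket: level plate x -47 to +35, 100 wide (y), top at 74; on it an upright rib x 17 to 23, 100 long (y), 28 high. Seam: bright bead where the rib's face towards the robot meets the plate.
- seam_left (a point): left end of the seam as seen from the robot (its +y end); the place of the centre of the tip's ball when the ball touches both the plate and the rib (2.5 above the plate's top and 2.5 before the rib's face). Axes as the vise's.
- seam_mid (a point): middle of the seam, same line as seam_left.
- seam_right (a point): right end of the seam (its -y end), 90 from seam_left along a straight line.
- coupling_mid (a point): centre of a brass pipe coupling, a plain tube 38 across, 24 bore and 40 high, about 160 g, standing upright on the tester's lid at the start. z along its axis.
- coupling: the coupling; origin at the centre of its underside, 20 below coupling_mid.
- oil_bottle: bystander: white plastic bottle 52 across, 190 high, black cap, standing on the bench; origin at its foot.
- jar: bystander: glass jar 58 across, 80 high, steel cap, standing on the bench; origin at its foot.
- carton: bystander: small closed cardboard box 70 x 50 x 45 high on the bench; origin at the centre of its underside.

How it is judged:
By the outcome, as a careful person would: the job done as asked, in the order asked, and still so for the second after the job is handed in, with the robot touching nothing.
It also fails if it takes over 72 s, if anything falls off the work surface, if the arm or the gripper's body presses on something with over 40 N, if the wrist force passes 120 N, or if a joint passes its speed limit or range.

### The arm

A 6-joint arm with a two-finger parallel gripper is mounted at the origin on the work surface. World frame = base frame: x ahead of the robot, y to its left, z up, the work surface at z = 0. Lengths are in m, angles in rad, forces in N, time in s.
With the tool pointing down it reaches from about 0.4 to 0.825 m from the base axis. Payload 7 kg.
Tool frame: the origin (TCP) lies at the centre of the arm's flange, where the gripper is bolted on; the fingertips stand 178 mm ahead of it and the grasp point (between the pads) lies 159 mm ahead of it (arm.tip_reach is the distance from the TCP to the fingertips, in m); z points along the fingers, y is the direction in which the jaws open and shut (so a half turn about z gives the same grasp; the last joint's range is limited). The gripper opens to 88 mm and grips with 3 to 60 N. Pads are 19 mm wide; open, the fingers measure 130 mm over their backs; the gripper's body (78 mm by 193 mm) begins 47 mm behind the grasp point.
Start: joints at [-0.873, 0.359, 0.012, 0, -1.224, -0.288], TCP at [0.269, -0.619, 0.405] pointing down, gripper open.
Joint ranges: [-3.07, 3.07], [-1.43, 2.12], [-1.02, 1.25], [-3.03, 1.67], [-3.05, -0], [-3.03, 3.03]. Speed limits (rad/s): [2.39, 2.39, 3.01, 3.14, 3.14, 3.14].

### API

Orientations are given as [roll, pitch, yaw] about the fixed x, y, z axes, in that order (R = Rz(yaw) Ry(pitch) Rx(roll)).
In Python, from station import arm gives the robot as it stands.
- The arm moves only by the shell command python3 -m inch 'ROWS' [OPENING] [FORCE]. ROWS is JSON, a list that holds one entry, the list of rows, each a list of 6 numbers: the shift along the world's x, y, z in units of 200 mm (1.0 is 200 mm), then the turn, a rotation vector about the world's x, y, z in units of 180 degrees (1.0 is 180 degrees). A call has 1 to 8 rows; each row is the pose to reach, as a shift and turn from the pose commanded when the call began, turning the shorter way round; what a row does not reach only later rows make up. A row lasts 1/8 s, in which the tool goes at most 62.5 mm and 10.7 degrees, less where a joint would pass 70% of its speed; a pose out of reach is approached as far as the arm can. A call with a number of a shift or a turn outside -1 to 1 is refused whole. A call with a gripper value outside its range is refused whole. OPENING is the finger opening in mm, from 0 to 87.6, set as the call begins (- or left out, the last holds). The fingers move at their own pace and stop on an object; FORCE is the grip in N (left out, the last holds). Time passes only in rows, so rows that repeat a pose let the fingers close. It gives the time, the measured TCP pose, the force and the opening at its end, in the units of the state.
- arm.get_state(): the state, without advancing time (a new reading comes with each control period).
- arm.grab_frame(name): name is "scene" or "side" or "wrist"; returns the picture (384x512x3 uint8, blue, green, red); there is no depth.
- arm.camera_params(name): a dict with "vertical_fov" (degrees; the focal length in pixels is half the picture's height over the tangent of half this angle, whatever the lens; pixels are square), "cx", "cy" (the principal point, pixels), "k1" (the pictures are not rectified: a ray, as slopes to the right and down, at radius r is drawn at 1 + k1 r^2 times it, then the intrinsics apply), "pose" (4x4, takes a point from camera to world coordinates). Camera axes: x right, y down, z forward; pixel columns grow to the right and rows downward; lengths in m; the calibration is good to about 2 mm. A picture is of the moment at which its call begins: read the wrist's pose just before it. camera_params takes no time and is no camera call; for the wrist camera it gives the pose at the moment of the call.
- arm.job_done(): hands the job in, once; it reports no verdict.
Trained networks look in the newest picture that a camera, given by its name, has taken for a name from the list of things; names that differ only in an ending like _2 or _b are one class to them, and where a whole thing is asked for, a point or a joint stands for the part that bears it (a point fixed in the world has none). Each returns a list of dicts, best first, with "score" (0 to 1); they miss things now and then, are a little off and sometimes report something else, mostly with a low value. They report only what shows in the picture. A call takes as long as a camera call.
- arm.search_frame(target, camera): "box" ([left, top, right, bottom] in pixels, round what is visible of it).
- arm.regions_of(target, camera): "region" (384x512 bool, what is visible of it) and "box" ([left, top, right, bottom] in pixels, round what is visible of it).
The state is a dict: "t": time; "q": joint angles; "qd": joint speeds; "joint_efforts": joint torques, N m; "eef_pos": TCP position; "ee_rot": TCP orientation; "force": force on the tool from outside, world axes, zero at the start; "moment": the same for the moment, N m; "width": finger opening in m.
Only numpy, scipy, OpenCV 4.12 (cv2) and the standard library are available. Lean on these libraries where they do the work, as an engineer would, in place of code of your own. Each camera call takes 0.05 s, during which the arm holds its last target.

## Working session

There is one attempt and no reset: what is moved stays moved. The work goes in short steps, Python scripts to look and compute and a shell command to move; the robot and the scene stay as the last step left them, time stands still between calls to the robot, and variables do not carry over. Pictures are saved under pics/ and viewed, and the job is handed in when it is done.

```bash
ls; mkdir -p pics
python3 - <<'E'
from station import arm
import cv2
s=arm.get_state();print(s)
for n in("scene","side","wrist"):
    cv2.imwrite(f"pics/{n}0.png",arm.grab_frame(n));p=arm.camera_params(n);print(n,p)
E
```

```text
pics
{'t': 0.0, 'q': array([-8.72918716e-01,  3.59401009e-01,  1.10410909e-02, -3.66979592e-04,
       -1.22408467e+00, -2.88129564e-01]), 'qd': array([ 2.31051847e-04, -4.35795362e-04, -6.01984547e-04, -1.01511099e-03,
        9.48183926e-04,  7.69020746e-05]), 'joint_efforts': array([ 6.29128613e-05, -5.82717025e+01,  2.93048269e+01,  6.99714661e+00,
        6.68754205e-03, -1.69274049e-04]), 'eef_pos': array([ 0.26884586, -0.61893421,  0.40370253]), 'ee_rot': array([ 3.13991431e+00, -1.37656290e-04, -2.73196948e+00]), 'force': array([-0.82467518, -1.03478902,  1.18257526]), 'moment': array([-0.01403558, -0.03062641,  0.02127183]), 'width': 0.0879862647868007}
scene {'vertical_fov': 46.703046383997155, 'cx': 250.0552348191747, 'cy': 187.48375353448532, 'k1': -0.09146080635482479, 'pose': array([[-0.42549512,  0.73056523, -0.53406773,  1.23481768],
       [ 0.90494139,  0.34734759, -0.24582664,  0.28061978],
       [ 0.00591474, -0.58789803, -0.80891342,  1.12302106],
       [ 0.        ,  0.        ,  0.        ,  1.        ]])}
side {'vertical_fov': 50.27835939769017, 'cx': 256.0522147831671, 'cy': 189.39256729060386, 'k1': -0.1354833201180686, 'pose': array([[-0.98702068, -0.09803047,  0.12720147,  0.44077078],
       [-0.15922221,  0.70063877, -0.69552397,  0.74453297],
       [-0.02093974, -0.70674984, -0.70715358,  0.90072892],
       [ 0.        ,  0.        ,  0.        ,  1.        ]])}
wrist {'vertical_fov': 64.21652858295536, 'cx': 261.8344773016753, 'cy': 192.01833372917682, 'k1': 0.017078223963345972, 'pose': array([[-0.39752605,  0.87583174,  0.27366366,  0.19402566],
       [ 0.91758958,  0.37893076,  0.12017004, -0.65099369],
       [ 0.00154916,  0.29888164, -0.95428893,  0.38471863],
       [ 0.        ,  0.        ,  0.        ,  1.        ]])}
```

View pics/scene0.png

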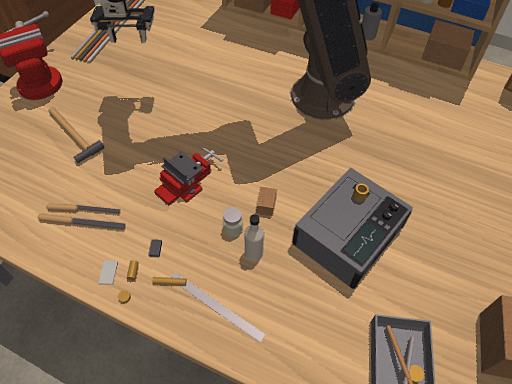

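View pics/side0.png

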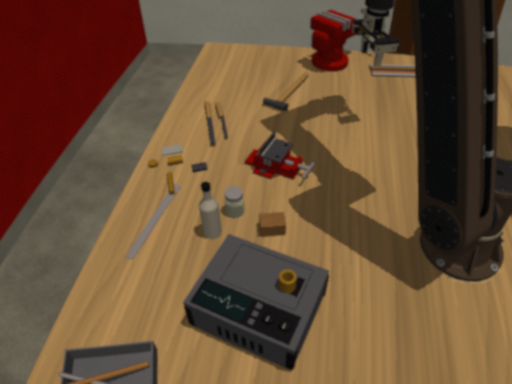

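View pics/wrist0.png

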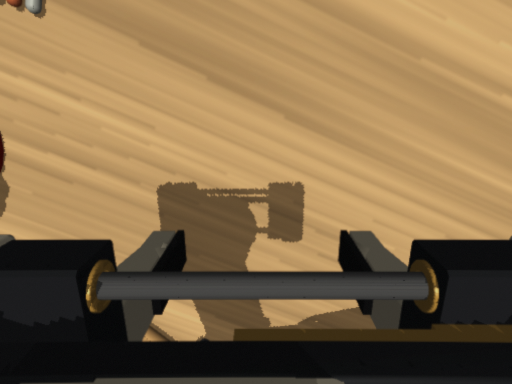

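The scene view shows the tester around (352,230) with the coupling at (361,192). The vise is at (185,170), the carton at (267,200), the jar at (232,222) and the bottle at (254,240). I'll zoom in for accurate edges.

```bash
cat > h.py <<'E'
import numpy as np, cv2
from station import arm
def intr(p,h=384):
    f=h/2/np.tan(np.radians(p["vertical_fov"]/2)); return f
def ray(p,u,v):
    f=intr(p); d=np.array([(u-p["cx"])/f,(v-p["cy"])/f]); s=d.copy()
    for _ in range(30): s=d/(1+p["k1"]*(s@s))
    r=p["pose"][:3,:3]@np.array([s[0],s[1],1]); return p["pose"][:3,3],r
def onz(p,u,v,z):
    o,r=ray(p,u,v); return o+r*(z-o[2])/r[2]
def proj(p,X):
    X=np.atleast_2d(X); c=(X-p["pose"][:3,3])@p["pose"][:3,:3]
    s=c[:,:2]/c[:,2:]; r2=(s**2).sum(1,keepdims=True); s=s*(1+p["k1"]*r2)
    return s*intr(p)+[p["cx"],p["cy"]]
def tri(obs):
    A=np.zeros((3,3));b=np.zeros(3)
    for p,u,v in obs:
        o,r=ray(p,u,v); r=r/np.linalg.norm(r); M=np.eye(3)-np.outer(r,r);A+=M;b+=M@o
    return np.linalg.solve(A,b)
def crop(im,x0,y0,x1,y1,k,name):
    cv2.imwrite(name,cv2.resize(im[y0:y1,x0:x1],None,fx=k,fy=k,interpolation=cv2.INTER_CUBIC))
E
python3 - <<'E'
from h import *
s=cv2.imread("pics/scene0.png");d=cv2.imread("pics/side0.png")
crop(s,285,160,420,290,5,"pics/sc_t.png")
crop(d,180,225,335,370,4,"pics/sd_t.png")
crop(s,145,140,230,210,8,"pics/sc_v.png")
crop(d,240,130,320,185,8,"pics/sd_v.png")
E
```

```text
(no output)
```

View pics/sc_t.png

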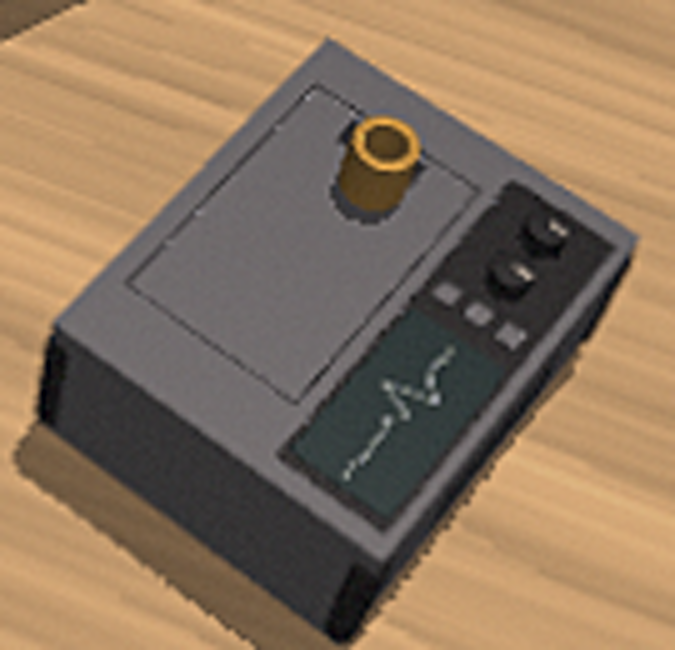

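View pics/sd_t.png

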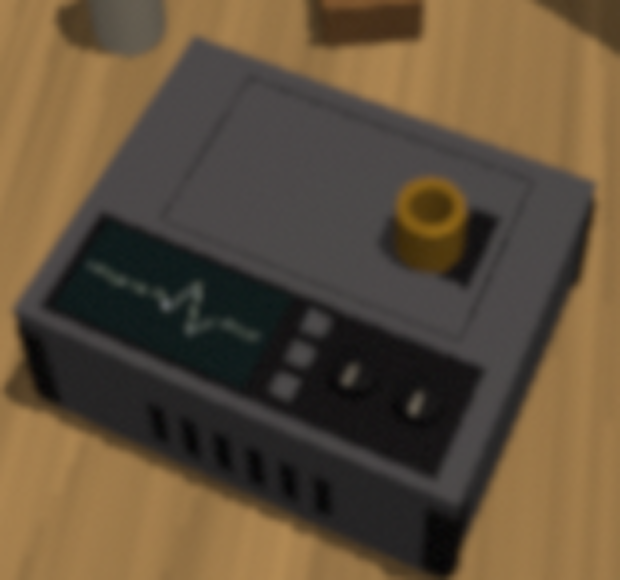

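View pics/sc_v.png

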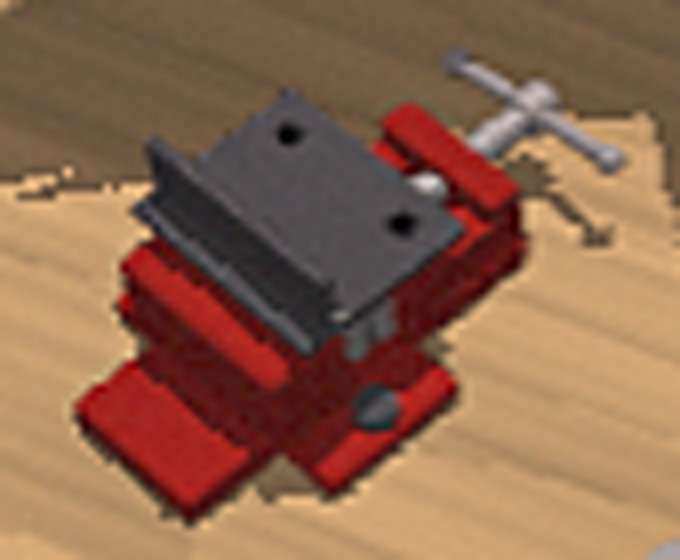

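View pics/sd_v.png

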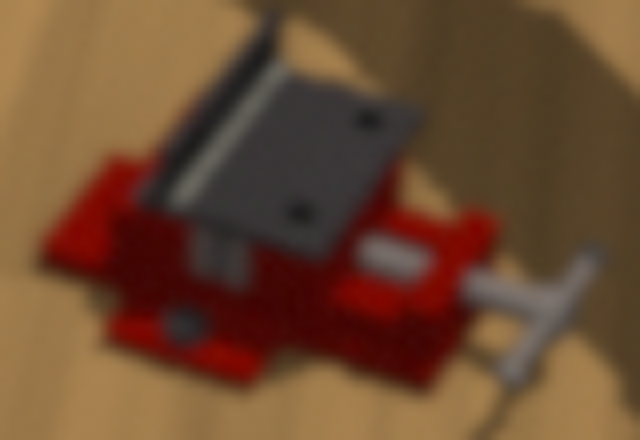

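```bash
cat > fit.py <<'E'
from h import *
from scipy.optimize import least_squares
S=arm.camera_params("scene");D=arm.camera_params("side")
def px(L,k,x0,y0): return [((u+.5)/k-.5+x0,(v+.5)/k-.5+y0) for u,v in L]
def W(q,P): 
    c,s=np.cos(q[2]),np.sin(q[2]); P=np.asarray(P,float); return np.c_[q[0]+c*P[:,0]-s*P[:,1],q[1]+s*P[:,0]+c*P[:,1],P[:,2]]
def fit(sets,x0):
    def r(q): return np.concatenate([(proj(c,W(q,P))-np.array(o)).ravel() for c,P,o in sets])
    f=least_squares(r,x0,loss="soft_l1"); print(f.x, np.round(r(f.x).reshape(-1,2),1).tolist()); return f.x
case=[(-.13,-.105,.115),(-.13,.105,.115),(.13,.105,.115),(.13,-.105,.115)]
sc=px([(328,40),(635,240),(375,560),(58,328)],5,285,160);sd=px([(595,185),(455,510),(20,310),(198,40)],4,180,225)
lsc=px([(318,86),(480,190),(293,402),(130,284)],5,285,160);lsd=px([(532,180),(463,335),(163,215),(248,78)],4,180,225)
print("case both");q=fit([(S,case,sc),(D,case,sd)],[.5,.1,0])
fit([(S,case,sc)],q);fit([(D,case,sd)],q)
print("lid corners in tester frame")
c,s=np.cos(q[2]),np.sin(q[2])
for a,b in zip(lsc,lsd):
    X=tri([(S,*a),(D,*b)]); d=X[:2]-q[:2]; print(np.round([c*d[0]+s*d[1],-s*d[0]+c*d[1],X[2]],4))
print("coupling top",tri([(S,*px([(386,145)],5,285,160)[0]),(D,*px([(432,207)],4,180,225)[0])]))
a=px([(386,145)],5,285,160)[0];b=px([(432,207)],4,180,225)[0];print(onz(S,*a,.155),onz(D,*b,.155))
print("vise")
vs=px([(288,92),(465,228),(310,350),(135,210),(150,140),(335,285)],8,145,140)
vP=[(-.047,-.05,.074),(-.047,.05,.074),(.035,.05,.074),(.035,-.05,.074),(.023,-.05,.102),(.023,.05,.102)]
vd=px([(425,105),(320,250),(185,200),(285,70),(272,15)],8,240,130)
vQ=[(-.047,-.05,.074),(-.047,.05,.074),(.0145,.045,.0765),(.0145,-.045,.0765),(.02,-.05,.102)]
v=fit([(S,vP,vs),(D,vQ,vd)],[.5,-.3,0]);fit([(S,vP,vs)],v);fit([(D,vQ,vd)],v)
for n in("carton","jar","oil_bottle"):
    for cn in("scene","side"):
        r=arm.search_frame(n,cn); p={"scene":S,"side":D}[cn]
        if r: 
            B=r[0]["box"];print(n,cn,r[0]["score"],B,onz(p,(B[0]+B[2])/2,B[3],0)[:2])
E
python3 fit.py
```

```text
case both
[ 0.53104904  0.27082225 -0.29159728] [[0.3, -0.6], [1.6, -0.5], [1.5, 0.4], [-1.0, -1.5], [0.5, 0.1], [0.1, -0.4], [-2.5, -0.2], [-0.9, -1.1]]
[ 0.53341274  0.26945545 -0.29124492] [[-0.4, -0.2], [0.9, -0.0], [0.7, 0.9], [-1.8, -1.0]]
[ 0.52995189  0.27127888 -0.29272641] [[1.0, 0.4], [0.6, -0.1], [-2.1, 0.0], [-0.4, -0.9]]
lid corners in tester frame
[-0.095  -0.0903  0.1168]
[-0.0963  0.0179  0.1167]
[0.0845 0.0178 0.1151]
[ 0.0848 -0.0886  0.1164]
coupling top [0.46689921 0.26050737 0.1531119 ]
[0.46920374 0.2612002  0.155     ] [0.46635551 0.26082399 0.155     ]
vise
[ 0.56562045 -0.25855143 -0.29865672] [[0.4, -0.5], [0.7, -0.5], [0.0, 0.3], [-0.4, -0.1], [-0.7, 0.5], [-1.2, 0.3], [0.0, 0.5], [0.6, 0.9], [0.1, 0.1], [-0.5, 0.2], [0.3, -0.5]]
[ 0.56527256 -0.25808188 -0.29551029] [[0.5, -0.5], [0.9, -0.6], [0.3, 0.3], [-0.3, -0.1], [-0.5, 0.5], [-0.9, 0.2]]
[ 0.56614809 -0.26007016 -0.30586922] [[-0.0, 0.3], [0.3, 0.6], [-0.1, -0.2], [-0.5, -0.1], [0.3, -0.8]]
carton scene 0.73 [254.5, 187.3, 275.1, 217.6] [0.57483158 0.02615475]
carton side 0.76 [258.8, 209.8, 286.5, 237.1] [0.52693045 0.03800532]
jar scene 0.73 [223.4, 205.2, 241.8, 236.9] [ 0.67486682 -0.03109053]
jar side 0.56 [225.7, 187.7, 243.2, 219.3] [ 0.64545681 -0.01126413]
oil_bottle scene 0.98 [244.5, 213.2, 262.6, 262.4] [0.72283643 0.05799752]
oil_bottle side 0.62 [199.9, 182.6, 223.3, 238.3] [0.69520769 0.06684977]
```

```bash
python3 -m inch '[[[0.15,0.2,0,0,0,-0.0447],[0.3,0.4,0,0,0,-0.0894],[0.45,0.6,0,0,0,-0.1341],[0.6,0.8,0,0,0,-0.1788],[0.75,1,0,0,0,-0.2235]]]' 60 15
```

```text
t: 1.08
eef_pos: [0.4197, -0.4177, 0.4049]
ee_rot: [-3.141, 0.0, 2.845]
force: [0.5, -0.4, -0.1]
width: 0.0603
```

```bash
python3 -m inch '[[[0,0.3,0,0,0,0],[0,0.6,0,0,0,0],[0,0.9,0,0,0,0],[0,1,0,0,0,0]]]'
```

```text
t: 1.58
eef_pos: [0.4184, -0.2167, 0.4052]
ee_rot: [3.141, 0.001, 2.852]
force: [-0.1, -0.7, -0.1]
width: 0.0597
```

```bash
python3 -m inch '[[[0,0.3,0,0,0,0],[0,0.6,0,0,0,0],[0,0.9,0,0,0,0],[0,1,0,0,0,0]]]'
```

```text
t: 2.08
eef_pos: [0.4186, -0.0166, 0.4052]
ee_rot: [3.14, 0.001, 2.853]
force: [0.5, -1.6, 0.3]
width: 0.0603
```

```bash
python3 -m inch '[[[0,0.3,0,0,0,0],[0.05,0.6,0,0,0,0],[0.1,0.9,0,0,0,0],[0.1,1,0,0,0,0],[0.1,1,0,0,0,0]]]'; python3 -c "
from station import arm;print(arm.get_state())"
```

```text
t: 2.7
eef_pos: [0.4388, 0.1819, 0.4044]
ee_rot: [-3.141, -0.0, 2.851]
force: [-0.1, -0.6, 0.3]
width: 0.06
{'t': 2.7, 'q': array([ 8.08681026e-01,  2.41298627e-02, -4.12103623e-01, -8.61866838e-05,
       -1.13528261e+00, -2.66981443e+00]), 'qd': array([-0.03384495, -0.01989182, -0.02187137, -0.00052074, -0.00526751,
        0.01848012]), 'joint_efforts': array([  1.04385585, -29.20196593,  28.8494128 ,   6.67629272,
         0.06708409,  -0.27880725]), 'eef_pos': array([0.43876738, 0.18192386, 0.40438464]), 'ee_rot': array([-3.14098701e+00, -3.96695136e-04,  2.85121907e+00]), 'force': array([-0.07552391, -0.57697499,  0.2821776 ]), 'moment': array([-0.09504288, -0.01392453, -0.00394346]), 'width': 0.060022811347677715}
```

Run:
```python
from h import *
p=arm.camera_params("wrist");im=arm.grab_frame("wrist");cv2.imwrite("pics/w1.png",im)
print(p["pose"][:3,3])
print(proj(p,[[.4678,.261,.155],[.4678,.261,.115]]))
```

```text
[0.36058601 0.20564681 0.38519765]
[[366.71151449 209.64178151]
 [352.58422006 194.36065836]]
```

View pics/w1.png

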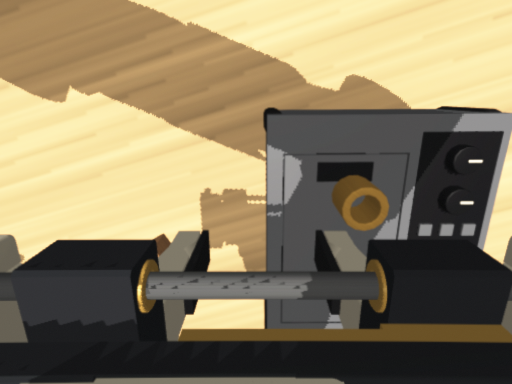

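The wrist view shows the coupling's top ring at (364,207), the black finger mark at (345,172), and the lid's front corners at (284,153) and (410,153). All match my estimates within 1 to 2 mm.

Run:
```python
from h import *
im=cv2.imread("pics/w1.png");crop(im,255,95,512,265,3,"pics/w1c.png")
p=arm.camera_params("wrist")
q=np.array([.532,.270,-.292])
c,s=np.cos(q[2]),np.sin(q[2])
for n,u,v,z in [("cpl",364,207,.155),("mark",345,171.5,.115),("lidL",284,153,.115),("lidR",410,153,.115),("caseL",267,113,.115),("caseR",510,111,.115)]:
    X=onz(p,u,v,z);d=X[:2]-q[:2];print(n,X.round(4),np.round([c*d[0]+s*d[1],-s*d[0]+c*d[1]],4))
```

```text
cpl [0.4649 0.2583 0.155 ] [-0.0609 -0.0305]
mark [0.4444 0.2578 0.115 ] [-0.0804 -0.0369]
lidL [0.4122 0.2095 0.115 ] [-0.0973 -0.0924]
lidR [0.4445 0.3163 0.115 ] [-0.0971  0.0191]
caseL [0.3749 0.2048 0.115 ] [-0.1317 -0.1077]
caseR [0.4331 0.4015 0.115 ] [-0.1326  0.0975]
```

View pics/w1c.png

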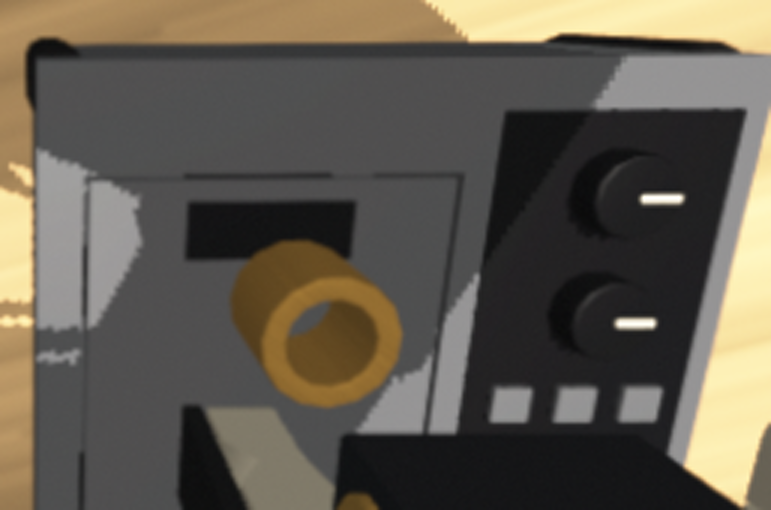

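```bash
python3 -m inch '[[[0.068,0.197,0,0,0,0],[0.137,0.394,0,0,0,0],[0.137,0.394,-0.2,0,0,0],[0.137,0.394,-0.4,0,0,0],[0.137,0.394,-0.54,0,0,0],[0.137,0.394,-0.54,0,0,0]]]'
```

```text
t: 3.5
eef_pos: [0.466, 0.2578, 0.2953]
ee_rot: [-3.138, -0.002, 2.848]
force: [0.7, 0.2, -0.2]
width: 0.0601
```

```bash
python3 -m inch '[[[0,0,0,0,0,0],[0,0,0,0,0,0],[0,0,0,0,0,0]]]' 25 15
python3 - <<'E'
from h import *
cv2.imwrite("pics/w2.png",arm.grab_frame("wrist"));print(arm.get_state()["q"])
E
```

```text
t: 3.88
eef_pos: [0.4665, 0.2597, 0.2977]
ee_rot: [3.14, 0.001, 2.849]
force: [-0.2, 0.2, 1.0]
width: 0.0362
[ 8.75632791e-01  2.25275393e-01 -4.44168940e-01  2.16967753e-04
 -8.99702509e-01 -2.73881132e+00]
```

View pics/w2.png

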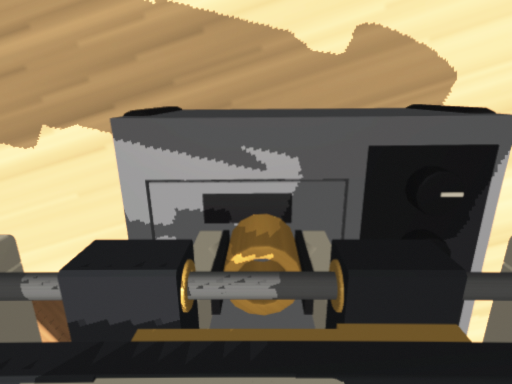

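Run:
```python
from h import *
p=arm.camera_params("wrist");s=arm.get_state();print(s["width"])
im=cv2.imread("pics/w2.png")
t=s["eef_pos"]
th=np.linspace(0,2*np.pi,40)
for z,col in((.155,(0,0,255)),(.115,(255,0,0))):
    P=np.c_[t[0]+.019*np.cos(th),t[1]+.019*np.sin(th),0*th+z]
    for u in proj(p,P): cv2.circle(im,tuple(int(round(a)) for a in u),1,col,-1)
crop(im,170,180,360,330,4,"pics/w2c.png")
```

```text
0.036567065653867914
```

View pics/w2c.png

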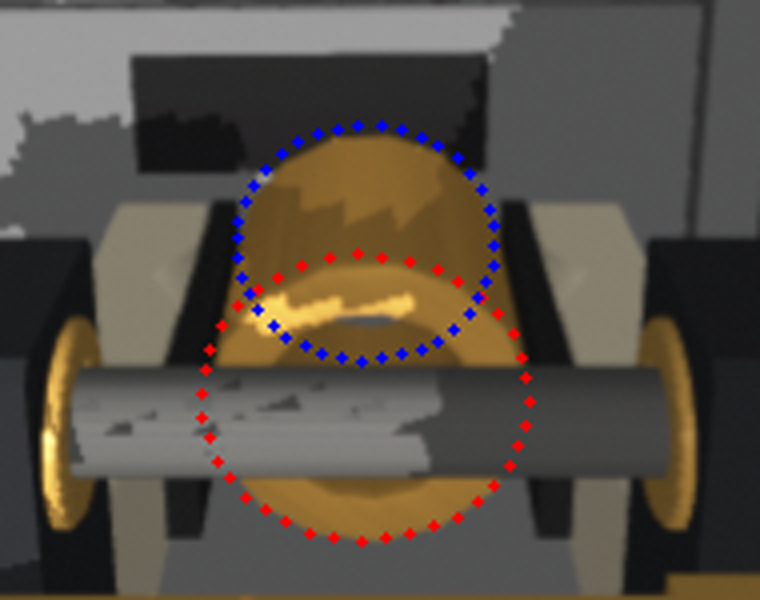

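```bash
python3 -m inch '[[[0,0,0.1,0,0,0],[0,0,0.3,0,0,0],[0,-0.22,0.35,0,0,0],[-0.05,-0.5,0.35,0,0,0],[-0.1,-0.75,0.35,0,0,0],[-0.15,-0.95,0.3,0,0,0],[-0.15,-1,0.2,0,0,0]]]'
```

```text
t: 4.8
eef_pos: [0.4354, 0.0578, 0.3373]
ee_rot: [3.14, 0.001, 2.848]
force: [1.0, -0.2, -2.0]
width: 0.0367
```

```bash
python3 -m inch '[[[-0.03,-0.1,-0.2,0,0,0],[-0.05,-0.1,-0.45,0,0,0],[-0.05,-0.1,-0.65,0,0,0],[-0.05,-0.1,-0.73,0,0,0],[-0.05,-0.1,-0.765,0,0,0],[-0.05,-0.1,-0.77,0,0,0]]]'; python3 -m inch '[[[0,0,0,0,0,0]]]'
```

```text
t: 5.55
eef_pos: [0.4265, 0.0398, 0.1828]
ee_rot: [-3.142, 0.0, 2.849]
force: [0.1, 0.1, -1.5]
width: 0.0366
t: 5.68
eef_pos: [0.4267, 0.04, 0.1834]
ee_rot: [3.14, 0.001, 2.849]
force: [-0.1, -0.8, -1.0]
width: 0.0366
```

```bash
python3 -m inch '[[[0,0,-0.003,0,0,0],[0,0,-0.005,0,0,0],[0,0,-0.005,0,0,0]]]'; python3 -m inch '[[[0,0,0,0,0,0],[0,0,0,0,0,0],[0,0,0,0,0,0],[0,0,0.1,0,0,0],[0,0,0.3,0,0,0],[0,0,0.6,0,0,0],[0,0,0.85,0,0,0],[0,0,0.85,0,0,0]]]' 60
python3 - <<'E'
from h import *
cv2.imwrite("pics/w3.png",arm.grab_frame("wrist"));cv2.imwrite("pics/s3.png",arm.grab_frame("scene"))
E
```

```text
t: 6.05
eef_pos: [0.4265, 0.0399, 0.1824]
ee_rot: [3.141, 0.001, 2.85]
force: [-2.0, 1.0, 6.3]
width: 0.0365
t: 7.05
eef_pos: [0.4272, 0.0401, 0.3556]
ee_rot: [3.136, 0.006, 2.85]
force: [-0.2, 0.3, -0.7]
width: 0.0598
```

View pics/w3.png

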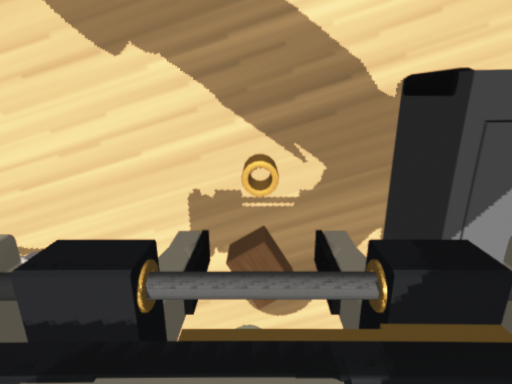

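View pics/s3.png

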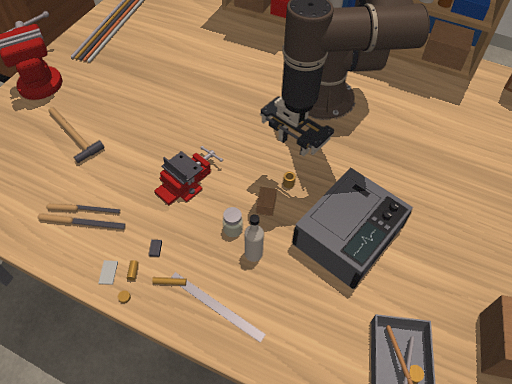

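The coupling stands upright at (260,178) in the wrist view, and the carton is where it was. Next is the lid press, with the jaws closed.

```bash
python3 -m inch '[[[0.02,0.25,0,0,0,0],[0.04,0.5,0,0,0,0],[0.06,0.75,0,0,0,0],[0.08,1,0,0,0,0]]]' 0; python3 -m inch '[[[0.01,0.09,-0.1,0,0,0],[0.01,0.09,-0.24,0,0,0],[0.01,0.09,-0.27,0,0,0],[0.01,0.09,-0.27,0,0,0]]]'
python3 - <<'E'
from h import *
im=arm.grab_frame("wrist");p=arm.camera_params("wrist");t=arm.get_state()["eef_pos"];print(t)
u=proj(p,[[t[0],t[1],.115]])[0];cv2.circle(im,(int(u[0]),int(u[1])),2,(0,0,255),-1)
cv2.imwrite("pics/w4.png",im)
E
```

```text
t: 7.65
eef_pos: [0.4419, 0.2411, 0.3499]
ee_rot: [-3.139, -0.001, 2.849]
force: [0.8, -0.6, -0.4]
width: 0.0257
t: 8.15
eef_pos: [0.4443, 0.2574, 0.297]
ee_rot: [-3.139, -0.001, 2.849]
force: [-0.1, -0.5, 0.9]
width: 0.0005
[0.44451227 0.2575511  0.29782563]
```

View pics/w4.png

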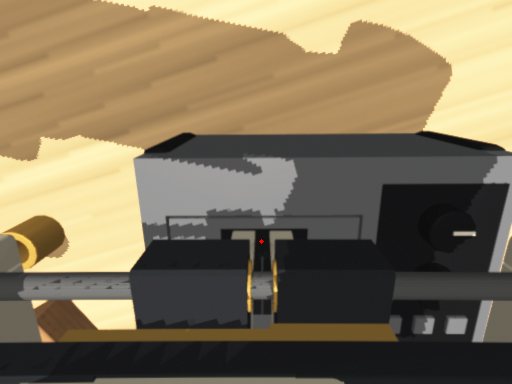

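```bash
python3 -m inch '[[[0,0,-0.015,0,0,0],[0,0,-0.03,0,0,0],[0,0,-0.04,0,0,0],[0,0,-0.05,0,0,0],[0,0,-0.05,0,0,0]]]'
```

```text
t: 8.82
eef_pos: [0.4446, 0.2578, 0.2879]
ee_rot: [3.141, 0.001, 2.849]
force: [2.0, -0.7, 3.1]
width: 0.0005
```

```bash
python3 -m inch '[[[0,0,-0.003,0,0,0],[0,0,-0.005,0,0,0],[0,0,-0.005,0,0,0]]]'
```

```text
t: 9.2
eef_pos: [0.4446, 0.2578, 0.2871]
ee_rot: [3.141, 0.001, 2.849]
force: [1.8, -1.3, 7.0]
width: 0.0007
```

```bash
python3 -m inch '[[[-0.02,0.005,0.06,0,0,0],[-0.15,0.045,0.25,0,0,0],[-0.25,0.07,0.5,0,0,0],[-0.25,0.07,0.75,0,0,0],[-0.25,0.07,1,0,0,0],[-0.25,0.07,1,0,0,0]]]' 40
python3 - <<'E'
from h import *
cv2.imwrite("pics/w5.png",arm.grab_frame("wrist"));cv2.imwrite("pics/s5.png",arm.grab_frame("scene"))
E
```

```text
t: 9.95
eef_pos: [0.394, 0.2718, 0.4908]
ee_rot: [3.135, 0.002, 2.85]
force: [0.2, 0.1, -1.2]
width: 0.0397
```

View pics/w5.png

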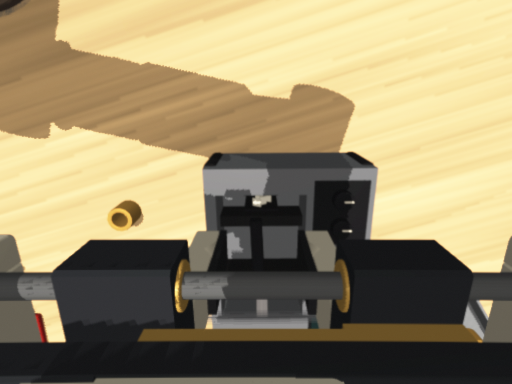

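View pics/s5.png

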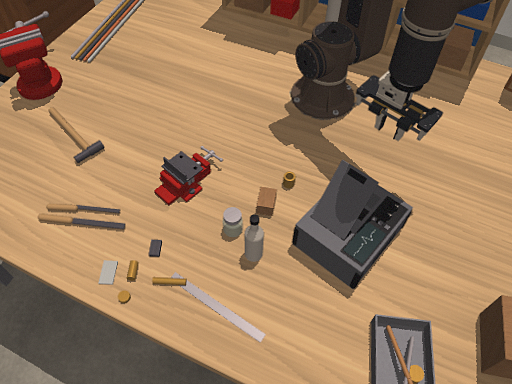

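```bash
python3 -m inch '[[[0,0,0,0,0,0],[0,0,0,0,0,0],[0,0,0,0,0,0],[0,0,0,0,0,0],[0,0,0,0,0,0],[0,0,0,0,0,0]]]' 86
python3 - <<'E'
from h import *
w=arm.grab_frame("wrist")
cv2.imwrite("pics/w6.png",w);cv2.imwrite("pics/d6.png",arm.grab_frame("side"))
crop(w,190,140,390,345,3,"pics/w6c.png")
crop(cv2.imread("pics/d6.png"),180,195,335,350,4,"pics/d6c.png")
E
```

```text
t: 10.8
eef_pos: [0.3943, 0.2717, 0.4866]
ee_rot: [-3.142, -0.0, 2.849]
force: [-0.4, 0.5, 0.0]
width: 0.0853
```

View pics/w6c.png

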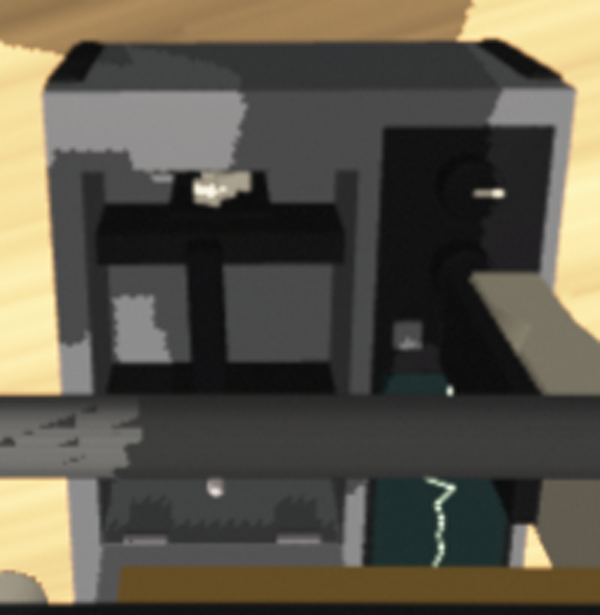

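View pics/d6c.png

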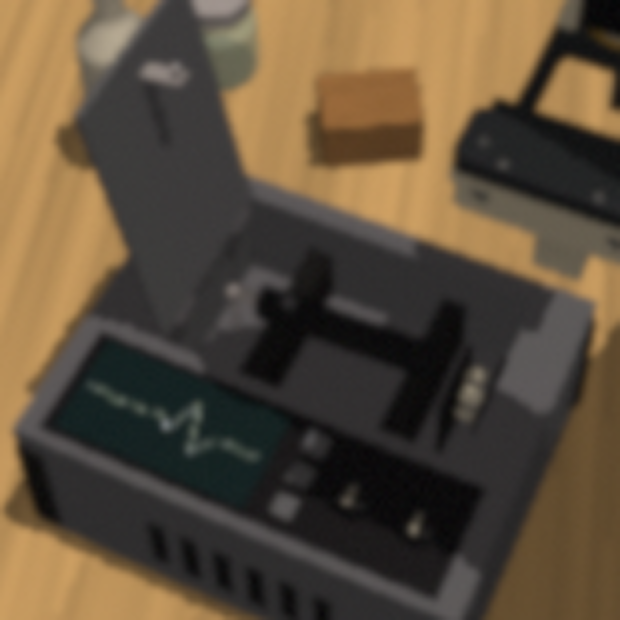

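Run:
```python
from h import *
p=arm.camera_params("wrist")
q=np.array([.530,.269,-.292]);c,s=np.cos(q[2]),np.sin(q[2])
def T(X): d=X[:2]-q[:2];return np.round([c*d[0]+s*d[1],-s*d[0]+c*d[1]],4)
for n,u,v,z in [("hL1",188,262,.103),("hL2",195,362,.103),("hR1",223,262,.103),("hR2",227,362,.103),("endtop",205,240,.103),("elbow?",215,487,.098),("tip?",215,487,.055),("padN_L",98,205,.085),("padN_R",343,205,.085),("padNback",205,262,.085),("padF",150,362,.085),("rimFL",85,172,.115),("rimFR",357,172,.115),("caseFL",45,92,.115),("caseFR",575,88,.115)]:
    X=onz(p,(u+.5)/3-.5+190,(v+.5)/3-.5+140,z);print(n,X.round(4),T(X))
```

```text
hL1 [0.4674 0.237  0.103 ] [-0.0508 -0.0486]
hL2 [0.5146 0.2256 0.103 ] [-0.0022 -0.046 ]
hR1 [0.4717 0.2515 0.103 ] [-0.0508 -0.0335]
hR2 [0.5187 0.2393 0.103 ] [-0.0022 -0.0317]
endtop [0.4597 0.247  0.103 ] [-0.061  -0.0413]
elbow? [0.5837 0.214  0.098 ] [ 0.0673 -0.0372]
tip? [0.6149 0.2045 0.055 ] [ 0.0998 -0.0373]
padN_L [0.437  0.2041 0.085 ] [-0.0704 -0.0889]
padN_R [0.4684 0.3082 0.085 ] [-0.0702  0.0198]
padNback [0.477  0.2415 0.085 ] [-0.0428 -0.0416]
padF [0.5183 0.2019 0.085 ] [ 0.0081 -0.0676]
rimFL [0.4126 0.2109 0.115 ] [-0.0957 -0.0895]
rimFR [0.4444 0.3161 0.115 ] [-0.0956  0.0205]
caseFL [0.3767 0.2068 0.115 ] [-0.1289 -0.1037]
caseFR [0.4354 0.4064 0.115 ] [-0.1302  0.1043]
```

Lid fully open. The side view shows it standing, with the handle across both pads. Handle centre is about (0.513, 0.233), yaw about -0.257.

```bash
python3 -m inch '[[[0.2,-0.065,0,0,0,0.0113],[0.4,-0.13,-0.1,0,0,0.0113],[0.592,-0.194,-0.3,0,0,0.0113],[0.592,-0.194,-0.5,0,0,0.0113],[0.592,-0.194,-0.7,0,0,0.0113],[0.592,-0.194,-0.72,0,0,0.0113],[0.592,-0.194,-0.72,0,0,0.0113]]]' 40
python3 - <<'E'
from h import *
p=arm.camera_params("wrist");im=arm.grab_frame("wrist");s=arm.get_state();t=s["eef_pos"];print(t,s["q"])
Rz=lambda a:np.array([[np.cos(a),-np.sin(a),0],[np.sin(a),np.cos(a),0],[0,0,1]])
P=np.array([(x,y,0) for x in(-.055,.055) for y in(-.008,.008)])@Rz(-.257).T+[.5128,.2330,.103]
for u in proj(p,P): cv2.circle(im,(int(round(u[0])),int(round(u[1]))),2,(0,0,255),-1)
cv2.imwrite("pics/w7.png",im)
E
```

```text
t: 11.78
eef_pos: [0.5131, 0.2333, 0.3438]
ee_rot: [3.141, 0.001, 2.885]
force: [0.7, 0.5, 1.0]
width: 0.0401
[0.51319937 0.23340345 0.34445956] [ 7.74201504e-01  2.23961475e-01 -3.22941752e-01  7.17319556e-04
 -1.02165315e+00 -2.60156913e+00]
```

View pics/w7.png

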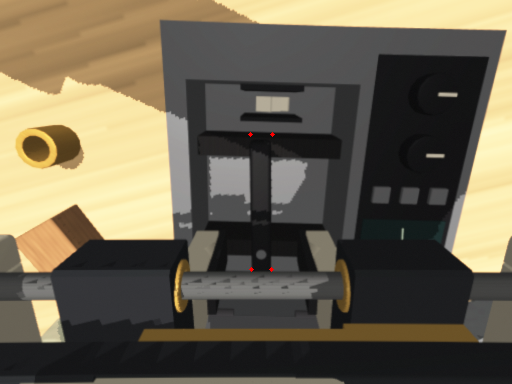

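Predicted handle corners (red) fall on the handle at (250–272,134). Descending to grip.

```bash
python3 -m inch '[[[0,0,-0.15,0,0,0],[0,0,-0.3,0,0,0],[0,0,-0.4,0,0,0],[0,0,-0.45,0,0,0],[0,0,-0.45,0,0,0]]]' ; python3 -m inch '[[[0,0,0,0,0,0],[0,0,0,0,0,0],[0,0,0,0,0,0],[0,0,0,0,0,0]]]' 0 30
python3 - <<'E'
from h import *
im=arm.grab_frame("wrist");cv2.imwrite("pics/w8.png",im);s=arm.get_state();print(s["width"],s["force"],s["eef_pos"])
E
```

```text
t: 12.45
eef_pos: [0.513, 0.2333, 0.2534]
ee_rot: [3.141, 0.001, 2.885]
force: [-0.5, -0.1, 0.5]
width: 0.0401
t: 12.95
eef_pos: [0.5128, 0.233, 0.2532]
ee_rot: [3.141, 0.0, 2.885]
force: [-1.6, 0.0, 3.7]
width: 0.0161
0.015685859189129528 [-1.84704876  0.69131637  5.33504941] [0.51282378 0.23298722 0.2532033 ]
```

View pics/w8.png

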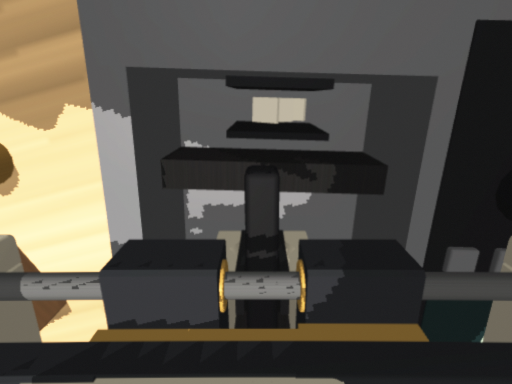

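```bash
python3 -m inch '[[[0,0,0.1,0,0,0],[0,0,0.3,0,0,0],[0,0,0.5,0,0,0],[0,0,0.7,0,0,0],[-0.05,-0.25,0.75,0,0,0],[-0.1,-0.5,0.75,0,0,0],[-0.1,-0.75,0.75,0,0,0],[-0.1,-1,0.75,0,0,0]]]'; python3 -m inch '[[[0,-0.25,0,0,0,0],[0,-0.5,0,0,0,0],[0.05,-0.75,0,0,0,0],[0.1,-1,0,0,0,0],[0.1,-1,-0.1,0,0,0],[0.1,-1,-0.1,0,0,0]]]'
python3 - <<'E'
from h import *
s=arm.get_state();print(s["width"],s["force"],s["eef_pos"],s["ee_rot"])
for n in("wrist","scene","side"): cv2.imwrite(f"pics/{n}9.png",arm.grab_frame(n))
E
```

```text
t: 14.0
eef_pos: [0.4921, 0.0315, 0.4026]
ee_rot: [3.141, -0.0, 2.885]
force: [1.0, -0.1, -1.6]
width: 0.0158
t: 14.75
eef_pos: [0.5119, -0.1677, 0.3808]
ee_rot: [-3.141, -0.004, 2.883]
force: [0.5, 0.6, -0.8]
width: 0.0154
0.015412178736880435 [ 0.48203209  0.57020656 -0.75082155] [ 0.51194112 -0.16766703  0.3807751 ] [-3.14105709 -0.00402659  2.88290031]
```

View pics/wrist9.png

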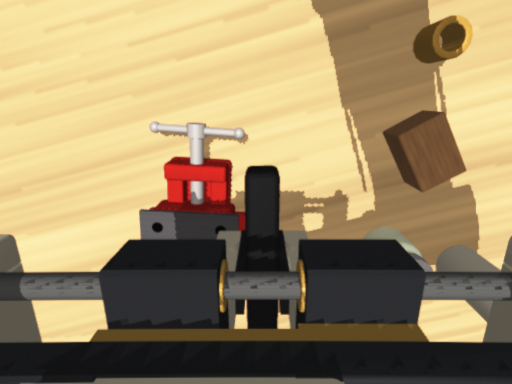

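View pics/scene9.png

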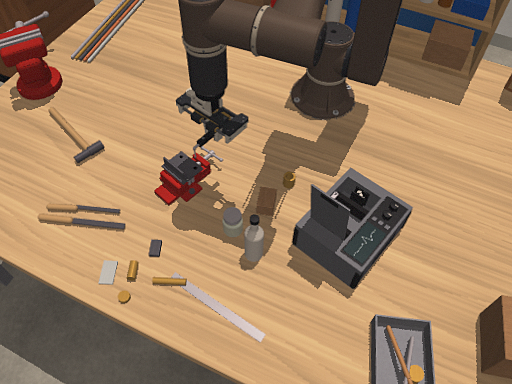

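View pics/side9.png

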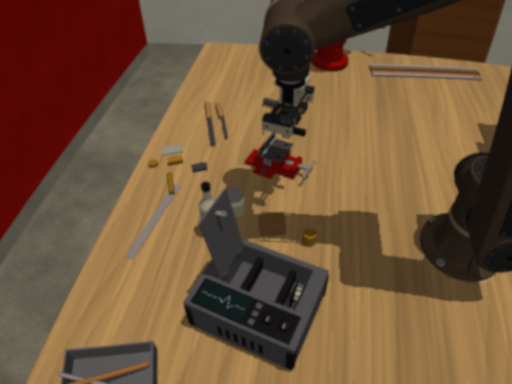

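Run:
```python
from h import *
S=arm.camera_params("scene");D=arm.camera_params("side");t=arm.get_state()["eef_pos"]
g=t-[0,0,.159]
c,s=np.cos(-.259),np.sin(-.259)
P=np.array([g+[c*x,s*x,z] for x,z in((0,0),(-.055,0),(.055,0),(.071,0),(.071,-.039))])
for p,n in((S,"scene"),(D,"side")):
    u=proj(p,P);print(n,u.round(1).tolist())
a=cv2.imread("pics/scene9.png");crop(a,165,100,245,170,8,"pics/s9c.png")
b=cv2.imread("pics/side9.png");crop(b,250,85,330,155,8,"pics/d9c.png")
```

```text
scene [[212.7, 131.4], [226.0, 120.5], [198.8, 142.9], [194.7, 146.3], [196.0, 155.7]]
side [[288.1, 128.6], [307.0, 133.3], [269.6, 124.0], [264.3, 122.7], [264.4, 133.9]]
```

View pics/s9c.png

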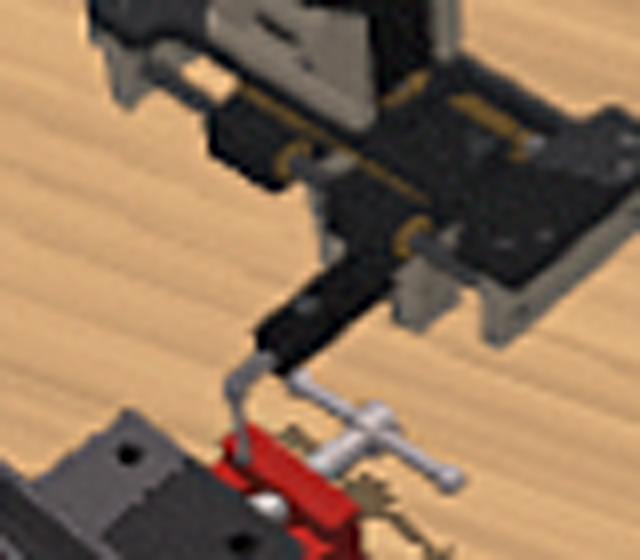

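View pics/d9c.png

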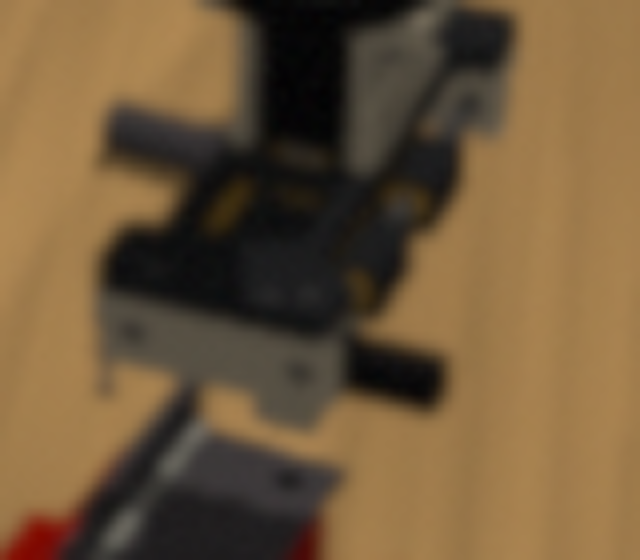

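Run:
```python
from h import *
S=arm.camera_params("scene");D=arm.camera_params("side");t=arm.get_state()["eef_pos"]
X=tri([(S,194.9,156.8),(D,262.7,133.1)]);print(t,X,X-t, proj(S,X),proj(D,X))
print(np.array([.0687,-.018,-.198]))
for p,u in((S,(194.9,156.8)),(D,(262.7,133.1))): print(onz(p,*u,t[2]-.198)-t)
```

```text
[ 0.51287498 -0.16664198  0.38322099] [ 0.58688397 -0.18532297  0.18654111] [ 0.07400899 -0.01868099 -0.19667988] [[194.84814729 156.63748235]] [[262.60459075 133.2324301 ]]
[ 0.0687 -0.018  -0.198 ]
[ 0.07354244 -0.01892224 -0.198     ]
[ 0.07409983 -0.0210564  -0.198     ]
```

Run:
```python
from h import *
p=arm.camera_params("wrist");t=arm.get_state()["eef_pos"]
a=-.257;c,s=np.cos(a),np.sin(a)
im=arm.grab_frame("wrist");cv2.imwrite("pics/w10.png",im);crop(im,215,150,315,260,5,"pics/w10c.png")
for x in(-.055,-.052,-.050):
    print(x,[proj(p,t+[c*x,s*x,-.159+z])[0].round(1).tolist() for z in(.009,-.009)])
```

```text
-0.055 [[261.3, 160.4], [261.4, 153.0]]
-0.052 [[261.3, 167.2], [261.4, 159.1]]
-0.05 [[261.3, 171.7], [261.4, 163.1]]
```

View pics/w10c.png

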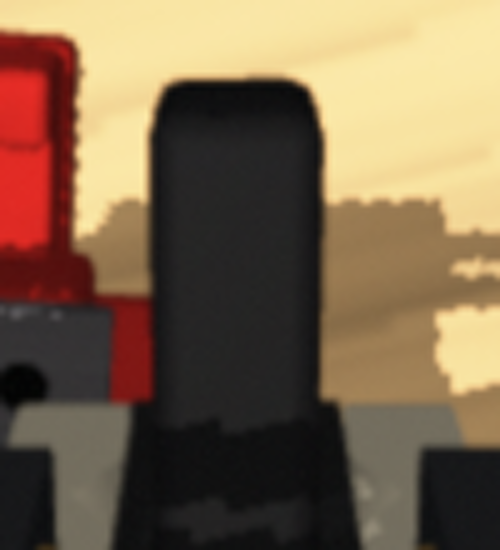

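```bash
python3 -m inch '[[[0,-0.147,-0.1,0,0,0],[0,-0.147,-0.25,0,0,0],[0,-0.147,-0.4,0,0,0],[0,-0.147,-0.45,0,0,0],[0,-0.147,-0.45,0,0,0],[0,-0.147,-0.45,0,0,0]]]'
python3 - <<'E'
from h import *
s=arm.get_state();print(s["width"],s["force"],s["eef_pos"],s["ee_rot"])
a=arm.grab_frame("scene");b=arm.grab_frame("side")
cv2.imwrite("pics/s11.png",a);cv2.imwrite("pics/d11.png",b)
crop(a,145,130,235,205,8,"pics/s11c.png");crop(b,230,110,320,185,8,"pics/d11c.png")
E
```

```text
t: 15.7
eef_pos: [0.5134, -0.1963, 0.2941]
ee_rot: [3.141, 0.002, 2.885]
force: [-0.8, 0.3, -0.9]
width: 0.0159
0.015928130463171385 [-0.75707271  0.29196938 -0.93511548] [ 0.51338115 -0.19631608  0.29406592] [3.14139949e+00 2.18245051e-03 2.88546610e+00]
```

View pics/s11c.png

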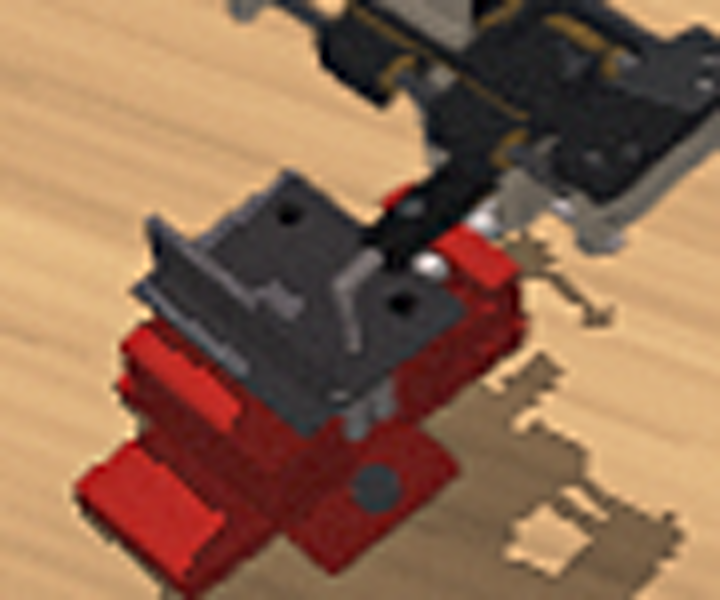

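View pics/d11c.png

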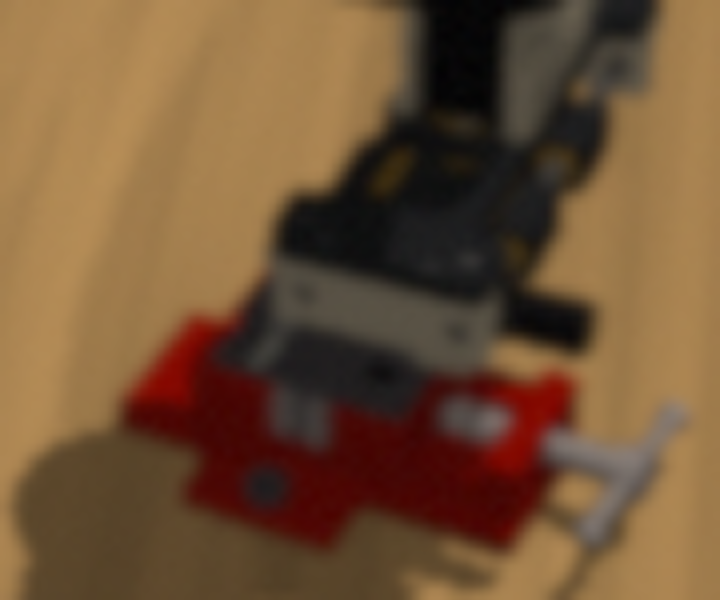

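Run:
```python
from h import *
S=arm.camera_params("scene")
t=arm.get_state()["eef_pos"];print(t)
X=onz(S,188.9,172.7,t[2]-.198);print(X,X-t)
for q in([.5656,-.2586,-.2987],[.5653,-.2581,-.2955]):
    c,s=np.cos(q[2]),np.sin(q[2]);d=X[:2]-q[:2];print(np.round([c*d[0]+s*d[1],-s*d[0]+c*d[1]],4))
    T=t[:2]+[.0730,-.0192];d=T-q[:2];print(np.round([c*d[0]+s*d[1],-s*d[0]+c*d[1]],4))
```

```text
[ 0.51316379 -0.19641079  0.29391018]
[ 0.58515712 -0.21602686  0.09591018] [ 0.07199333 -0.01961607 -0.198     ]
[0.0062 0.0464]
[0.007  0.0471]
[0.0067 0.046 ]
[0.0076 0.0467]
```

```bash
python3 -m inch '[[[0,0,-0.04,0,0,0],[0,0,-0.07,0,0,0],[0,0,-0.08,0,0,0],[0,0,-0.085,0,0,0],[0,0,-0.085,0,0,0]]]';python3 -m inch '[[[0,0,-0.003,0,0,0],[0,0,-0.005,0,0,0],[0,0,-0.005,0,0,0]]]'
```

```text
t: 16.42
eef_pos: [0.5128, -0.1965, 0.2757]
ee_rot: [-3.142, 0.0, 2.885]
force: [-0.4, -0.1, -1.0]
width: 0.0157
t: 16.8
eef_pos: [0.5127, -0.1965, 0.2747]
ee_rot: [-3.142, 0.0, 2.885]
force: [-0.0, -0.3, -0.8]
width: 0.0157
```

```bash
python3 -m inch '[[[0,0,-0.003,0,0,0],[0,0,-0.003,0,0,0]]]';python3 -m inch '[[[0,0,-0.003,0,0,0],[0,0,-0.003,0,0,0]]]';python3 -m inch '[[[0,0,-0.003,0,0,0],[0,0,-0.003,0,0,0]]]'
```

```text
t: 17.05
eef_pos: [0.5127, -0.1965, 0.2742]
ee_rot: [-3.142, 0.0, 2.885]
force: [-0.5, 0.5, -0.5]
width: 0.0155
t: 17.3
eef_pos: [0.5127, -0.1965, 0.2736]
ee_rot: [-3.142, 0.0, 2.885]
force: [-1.6, 0.8, 1.7]
width: 0.0161
t: 17.55
eef_pos: [0.5127, -0.1965, 0.273]
ee_rot: [3.142, 0.0, 2.885]
force: [-2.1, 1.0, 6.2]
width: 0.0156
```

```bash
python3 -m inch '[[[0,0,0.003,0,0,0],[0.01,-0.003,0.003,0,0,0],[0.02,-0.006,0.003,0,0,0],[0.0287,-0.0088,0.003,0,0,0],[0.0287,-0.0088,0.003,0,0,0]]]';python3 -m inch '[[[0.0048,-0.0015,0,0,0,0],[0.0048,-0.0015,0,0,0,0]]]'
```

```text
t: 18.18
eef_pos: [0.5191, -0.1983, 0.2735]
ee_rot: [3.142, 0.001, 2.885]
force: [1.0, 0.5, 0.4]
width: 0.0159
t: 18.42
eef_pos: [0.5196, -0.1986, 0.2735]
ee_rot: [3.142, 0.0, 2.885]
force: [0.8, 0.9, 1.7]
width: 0.0158
```

```bash
python3 -m inch '[[[0.0036,-0.0011,0,0,0,0],[0.0036,-0.0011,0,0,0,0]]]';python3 -m inch '[[[0.0036,-0.0011,0,0,0,0],[0.0036,-0.0011,0,0,0,0]]]';python3 -m inch '[[[0.0036,-0.0011,0,0,0,0],[0.0036,-0.0011,0,0,0,0]]]'
```

```text
t: 18.68
eef_pos: [0.5201, -0.1988, 0.2735]
ee_rot: [-3.142, -0.0, 2.885]
force: [-0.8, 0.5, 2.5]
width: 0.0156
t: 18.92
eef_pos: [0.5209, -0.199, 0.2735]
ee_rot: [3.142, 0.0, 2.885]
force: [-1.5, 1.5, 2.2]
width: 0.016
t: 19.18
eef_pos: [0.5214, -0.1992, 0.2734]
ee_rot: [-3.142, -0.001, 2.885]
force: [-3.6, 1.5, 3.2]
width: 0.0154
```

```bash
python3 -m inch '[[[0,0.007,0.0005,0,0,0],[0,0.007,0.0005,0,0,0]]]'
python3 - <<'E'
from h import *
s=arm.get_state();print(s["width"],s["force"],s["eef_pos"],s["ee_rot"])
a=arm.grab_frame("scene");b=arm.grab_frame("side")
crop(a,145,130,235,205,8,"pics/s12c.png");crop(b,230,110,320,185,8,"pics/d12c.png")
E
```

```text
t: 19.42
eef_pos: [0.5218, -0.1977, 0.2733]
ee_rot: [3.141, 0.0, 2.885]
force: [0.1, 1.0, -0.5]
width: 0.0157
0.015709726800514592 [ 0.09255107  0.97414361 -0.5349101 ] [ 0.5217847  -0.1977081   0.27333054] [3.14142226e+00 3.32513518e-04 2.88476118e+00]
```

View pics/s12c.png

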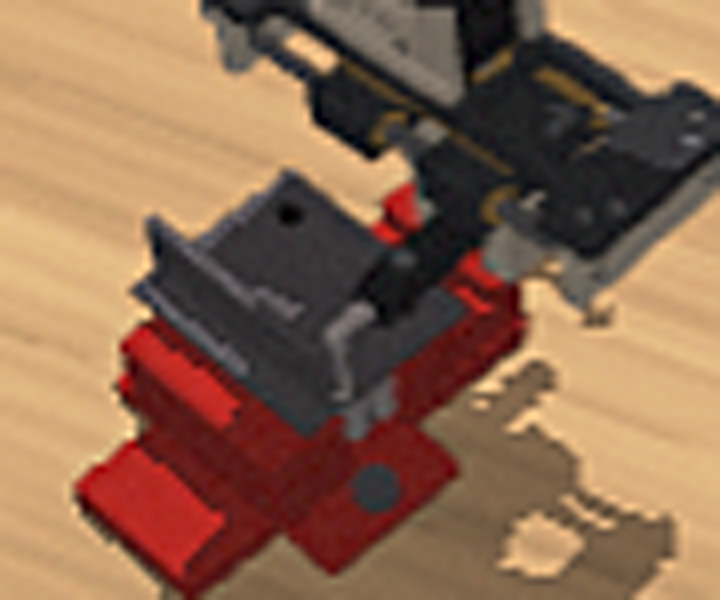

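View pics/d12c.png

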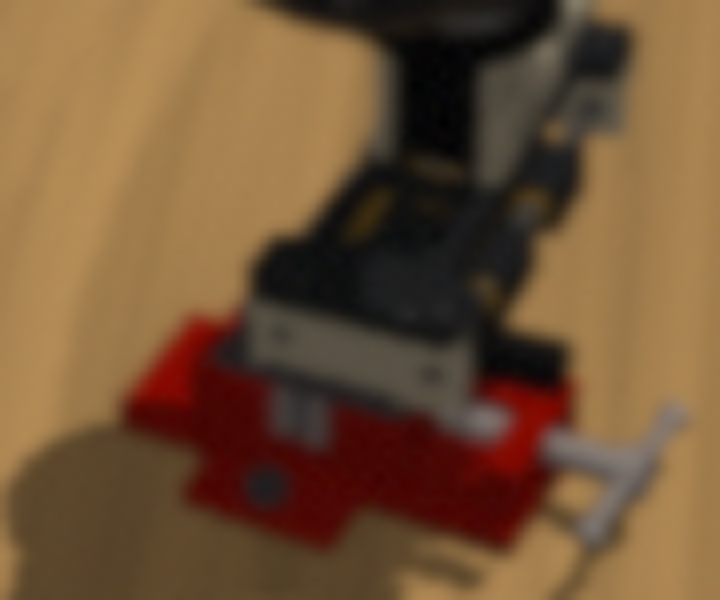

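Run:
```python
from h import *
S=arm.camera_params("scene")
s=arm.get_state();t=s["eef_pos"];print(t,s["force"])
X=onz(S,187.6,178.6,.076)
for q in([.5656,-.2586,-.2987],[.5653,-.2581,-.2955]):
    c,s=np.cos(q[2]),np.sin(q[2]);d=X[:2]-q[:2];print(np.round([c*d[0]+s*d[1],-s*d[0]+c*d[1]],4))
    T=t[:2]+[.0730,-.0192];d=T-q[:2];print(np.round([c*d[0]+s*d[1],-s*d[0]+c*d[1]],4))
```

```text
[ 0.52179835 -0.19774926  0.27338474] [ 0.44666657  0.60217938 -1.22709981]
[0.0147 0.0469]
[0.0156 0.0484]
[0.0153 0.0465]
[0.0162 0.048 ]
```

```bash
python3 -m inch '[[[0.003,-0.0009,-0.0015,0,0,0],[0.003,-0.0009,-0.0015,0,0,0]]]';python3 -c "
from station import arm;print(arm.get_state()['force'])"; python3 -m inch '[[[0.002,-0.0006,-0.0015,0,0,0],[0.002,-0.0006,-0.0015,0,0,0]]]';python3 -c "
from station import arm;print(arm.get_state()['force'])"
```

```text
t: 19.77
eef_pos: [0.5223, -0.198, 0.2732]
ee_rot: [3.142, 0.0, 2.885]
force: [0.3, 0.9, -0.9]
width: 0.0156
[ 0.29385993  0.93919424 -0.87625235]
t: 20.02
eef_pos: [0.5226, -0.1981, 0.2729]
ee_rot: [3.141, -0.0, 2.885]
force: [-0.6, 1.8, 0.3]
width: 0.0159
[-0.60216583  1.81239698  0.32926595]
```

Both contacts vanished, and a leftward (+y) push appeared, after the 1.5 mm shift left. That suggests the ball is at the rib's end, about 2 mm past my estimate. I'll back off, go right, and make contact again.

```bash
python3 -m inch '[[[-0.0096,0.0029,0.0025,0,0,0],[-0.0148,-0.0138,0.0025,0,0,0],[-0.0148,-0.0138,0.0025,0,0,0]]]';python3 -m inch '[[[0,0,-0.0015,0,0,0],[0,0,-0.0015,0,0,0]]]';python3 -m inch '[[[0,0,-0.0015,0,0,0],[0,0,-0.0015,0,0,0]]]'
```

```text
t: 20.4
eef_pos: [0.5196, -0.2013, 0.2738]
ee_rot: [-3.141, 0.001, 2.885]
force: [0.5, -1.1, 0.5]
width: 0.0158
t: 20.65
eef_pos: [0.5196, -0.2012, 0.2734]
ee_rot: [-3.141, 0.0, 2.885]
force: [-0.7, -1.6, 3.1]
width: 0.0158
t: 20.9
eef_pos: [0.5195, -0.201, 0.273]
ee_rot: [-3.141, -0.0, 2.885]
force: [-2.1, -2.4, 3.2]
width: 0.0161
```

```bash
python3 -m inch '[[[0.004,-0.0012,0.0015,0,0,0],[0.004,-0.0012,0.0015,0,0,0]]]';python3 -m inch '[[[0.003,-0.0009,0,0,0,0],[0.003,-0.0009,0,0,0,0]]]';python3 -m inch '[[[0.003,-0.0009,0,0,0,0],[0.003,-0.0009,0,0,0,0]]]'; python3 -c "
from station import arm;print(arm.get_state()['force'])"
```

```text
t: 21.15
eef_pos: [0.5203, -0.2009, 0.273]
ee_rot: [3.141, -0.001, 2.885]
force: [-2.7, -0.3, 3.7]
width: 0.0156
t: 21.4
eef_pos: [0.5205, -0.2011, 0.273]
ee_rot: [3.142, -0.001, 2.885]
force: [-3.6, 1.6, 4.7]
width: 0.0159
t: 21.65
eef_pos: [0.5208, -0.2013, 0.2729]
ee_rot: [-3.142, -0.002, 2.885]
force: [-6.5, 1.6, 6.8]
width: 0.0158
[-6.53163508  1.58619525  6.81273824]
```

```bash
python3 -m inch '[[[-0.0024,0.0007,0.002,0,0,0],[-0.0024,0.0007,0.002,0,0,0]]]'; python3 -c "
from station import arm;s=arm.get_state();print(s['force'],s['eef_pos'])"
```

```text
t: 21.9
eef_pos: [0.5207, -0.2012, 0.2733]
ee_rot: [3.142, -0.001, 2.885]
force: [-5.5, 1.6, 3.3]
width: 0.0155
[-5.49461255  1.58693378  3.30514962] [ 0.5206945  -0.20117767  0.27325082]
```

```bash
python3 -m inch '[[[-0.006,-0.0145,0.0005,0,0,0],[-0.0106,-0.0294,0.0005,0,0,0],[-0.0152,-0.0443,0.0005,0,0,0],[-0.0198,-0.0592,0.0005,0,0,0]]]'; python3 -c "
from station import arm;s=arm.get_state();print(s['force'],s['eef_pos'])"
```

```text
t: 22.4
eef_pos: [0.5172, -0.2124, 0.2733]
ee_rot: [3.14, -0.001, 2.886]
force: [-2.8, 7.3, 2.4]
width: 0.0157
[-2.78747448  7.28619707  2.43046867] [ 0.51716043 -0.21242898  0.27327313]
```

```bash
python3 -m inch '[[[-0.006,-0.0145,0.0005,0,0,0],[-0.0106,-0.0294,0.0005,0,0,0],[-0.0152,-0.0443,0.0005,0,0,0],[-0.0198,-0.0592,0.0005,0,0,0]]]'; python3 -c "
from station import arm;s=arm.get_state();print(s['force'],s['eef_pos'])"
```

```text
t: 22.9
eef_pos: [0.5133, -0.2243, 0.2733]
ee_rot: [3.14, -0.0, 2.886]
force: [-3.6, 6.2, 3.1]
width: 0.0157
[-3.58192921  6.24480577  3.05261544] [ 0.51325844 -0.22430733  0.27334152]
```

```bash
python3 -m inch '[[[-0.007,-0.0142,0.0005,0,0,0],[-0.0116,-0.0291,0.0005,0,0,0],[-0.0162,-0.044,0.0005,0,0,0],[-0.0208,-0.0589,0.0005,0,0,0]]]'; python3 -c "
from station import arm;s=arm.get_state();print(s['force'],s['eef_pos'])"
```

```text
t: 23.4
eef_pos: [0.5092, -0.2363, 0.2735]
ee_rot: [3.141, -0.0, 2.885]
force: [-2.9, 5.8, 1.5]
width: 0.0154
[-2.85081016  5.76490481  1.50798456] [ 0.50924767 -0.23627666  0.27346791]
```

```bash
python3 -m inch '[[[-0.006,-0.0145,0,0,0,0],[-0.0106,-0.0294,0,0,0,0],[-0.0152,-0.0443,0,0,0,0],[-0.0198,-0.0592,0,0,0,0]]]'; python3 -c "
from station import arm;s=arm.get_state();print(s['force'],s['eef_pos'])"
```

```text
t: 23.9
eef_pos: [0.5051, -0.2488, 0.2737]
ee_rot: [3.142, -0.0, 2.885]
force: [-1.5, 4.1, 1.4]
width: 0.0162
[-1.52747318  4.12632533  1.43553176] [ 0.50506005 -0.24879987  0.27371589]
```

```bash
python3 -m inch '[[[-0.0046,-0.0149,0,0,0,0],[-0.0094,-0.0298,0,0,0,0],[-0.0142,-0.0447,0,0,0,0],[-0.019,-0.0595,0,0,0,0]]]'; python3 -c "
from station import arm;s=arm.get_state();print(s['force'],s['eef_pos'])"
```

```text
t: 24.4
eef_pos: [0.5012, -0.2608, 0.2738]
ee_rot: [-3.142, -0.0, 2.885]
force: [-1.8, 3.4, 0.4]
width: 0.0159
[-1.82746747  3.41957143  0.43556352] [ 0.50116304 -0.26077309  0.27380735]
```

```bash
python3 -m inch '[[[-0.0046,-0.0149,-0.001,0,0,0],[-0.0094,-0.0298,-0.001,0,0,0],[-0.0142,-0.0447,-0.0015,0,0,0],[-0.019,-0.0595,-0.0015,0,0,0]]]'; python3 -c "
from station import arm;s=arm.get_state();print(s['force'],s['eef_pos'])"
```

```text
t: 24.9
eef_pos: [0.4974, -0.2725, 0.2735]
ee_rot: [3.141, -0.0, 2.885]
force: [-1.7, 5.1, 1.0]
width: 0.0156
[-1.71276372  5.07009191  0.99487691] [ 0.49736783 -0.27247797  0.2735488 ]
```

```bash
python3 -m inch '[[[-0.0046,-0.0149,0,0,0,0],[-0.0092,-0.0298,0,0,0,0],[-0.0138,-0.0447,0,0,0,0],[-0.0184,-0.0595,0,0,0,0]]]'; python3 -c "
from station import arm;s=arm.get_state();print(s['force'],s['eef_pos'])"
```

```text
t: 25.4
eef_pos: [0.4936, -0.2843, 0.2735]
ee_rot: [3.141, -0.0, 2.885]
force: [-2.1, 5.7, 1.9]
width: 0.0159
[-2.12624876  5.71294006  1.90291305] [ 0.49360048 -0.2842744   0.27352863]
```

```bash
python3 -m inch '[[[-0.0046,-0.0149,0,0,0,0],[-0.0092,-0.0298,0,0,0,0]]]'; python3 -c "
from station import arm;s=arm.get_state();print(s['force'],s['eef_pos'])"
python3 - <<'E'
from h import *
a=arm.grab_frame("scene");crop(a,145,130,235,205,8,"pics/s13c.png")
b=arm.grab_frame("side");crop(b,230,110,320,185,8,"pics/d13c.png")
s=arm.get_state();print(s['force'],s['eef_pos'])
E
```

```text
t: 25.65
eef_pos: [0.4917, -0.2902, 0.2735]
ee_rot: [3.141, -0.001, 2.885]
force: [-2.0, 5.2, 1.7]
width: 0.0155
[-1.99746951  5.24796714  1.6517381 ] [ 0.49169999 -0.29021492  0.27350542]
[-3.98686014  2.96914093  2.28979187] [ 0.49158706 -0.29053965  0.27354822]
```

View pics/s13c.png

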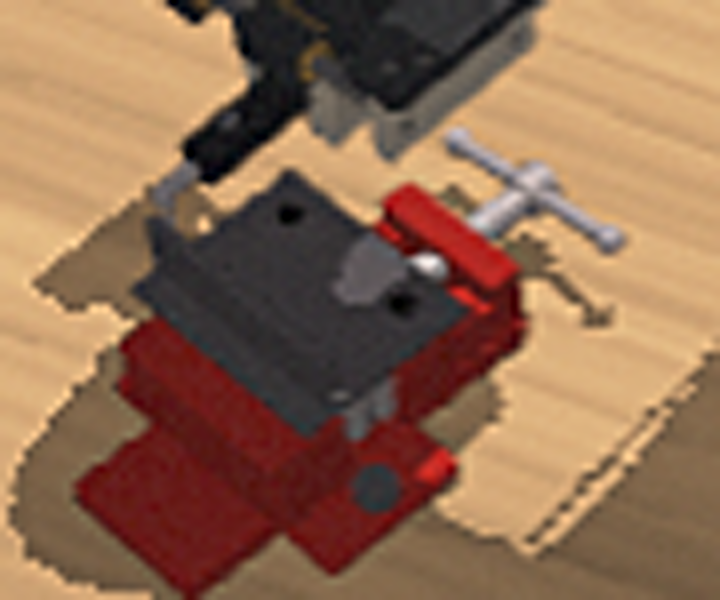

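View pics/d13c.png

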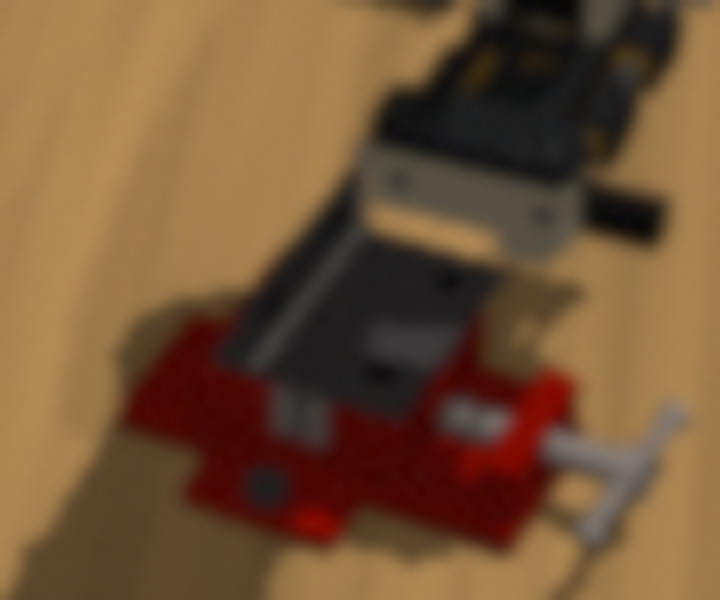

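```bash
python3 -m inch '[[[-0.0015,-0.006,0,0,0,0],[-0.0015,-0.006,0,0,0,0]]]'; python3 -m inch '[[[-0.01,0.003,0.01,0,0,0],[-0.03,0.009,0.06,0,0,0],[-0.03,0.009,0.2,0,0,0],[-0.03,0.009,0.45,0,0,0],[-0.03,0.009,0.65,0,0,0],[-0.03,0.1,0.65,0,0,0],[-0.03,0.3,0.65,0,0,0],[-0.03,0.55,0.65,0,0,0]]]'
```

```text
t: 26.0
eef_pos: [0.4913, -0.2916, 0.2735]
ee_rot: [-3.142, -0.001, 2.885]
force: [-3.2, 3.1, 1.3]
width: 0.0155
t: 27.0
eef_pos: [0.4851, -0.1806, 0.4032]
ee_rot: [-3.142, -0.0, 2.883]
force: [0.5, 0.8, -0.4]
width: 0.0156
```

```bash
python3 -m inch '[[[0,0.3,0,0,0,0],[0,0.6,0,0,0,0],[0,0.9,0,0,0,0],[0,1,0,0,0,0]]]'; python3 -m inch '[[[0,0.3,0,0,0,0],[0,0.6,0,0,0,0],[0.03,0.9,0,0,0,0],[0.05,1,0,0,0,0],[0.05,1,0,0,0,0],[0.05,1,0,0,0,0],[0.05,1,0,0,0,0]]]'; python3 -c "
from station import arm;s=arm.get_state();print(s['force'],s['eef_pos'],s['ee_rot'])"
```

```text
t: 27.5
eef_pos: [0.485, 0.0213, 0.4035]
ee_rot: [3.141, 0.0, 2.888]
force: [0.9, 0.7, -1.1]
width: 0.0158
t: 28.38
eef_pos: [0.4956, 0.2173, 0.4037]
ee_rot: [3.142, 0.0, 2.883]
force: [-0.7, 0.7, -0.5]
width: 0.0161
[-0.74451708  0.66292316 -0.54174238] [0.49555242 0.21733961 0.40368561] [3.14153363e+00 4.50366039e-05 2.88347314e+00]
```

```bash
python3 -m inch '[[[0.086,0.079,0,0,0,0],[0.086,0.079,0,0,0,0],[0.086,0.079,-0.2,0,0,0],[0.086,0.079,-0.35,0,0,0],[0.086,0.079,-0.35,0,0,0]]]'
python3 - <<'E'
from h import *
s=arm.get_state();print(s['force'],s['eef_pos'],s['ee_rot'])
a=arm.grab_frame("wrist");cv2.imwrite("pics/w14.png",a)
b=arm.grab_frame("side");crop(b,180,160,340,320,4,"pics/d14c.png")
E
```

```text
t: 29.0
eef_pos: [0.512, 0.2329, 0.3317]
ee_rot: [-3.138, -0.003, 2.884]
force: [0.1, -0.4, -0.7]
width: 0.0156
[ 0.10316197 -0.37956232 -0.70014377] [0.51204525 0.23292124 0.33169706] [-3.13782629e+00 -2.78439018e-03  2.88358264e+00]
```

View pics/w14.png

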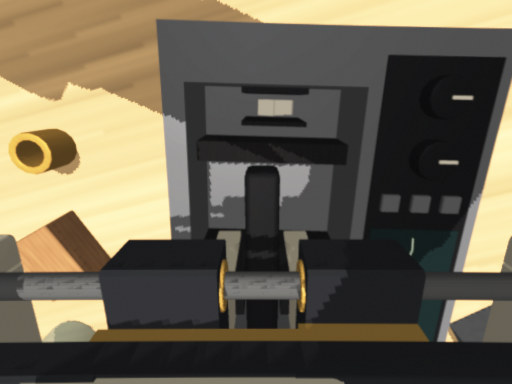

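View pics/d14c.png

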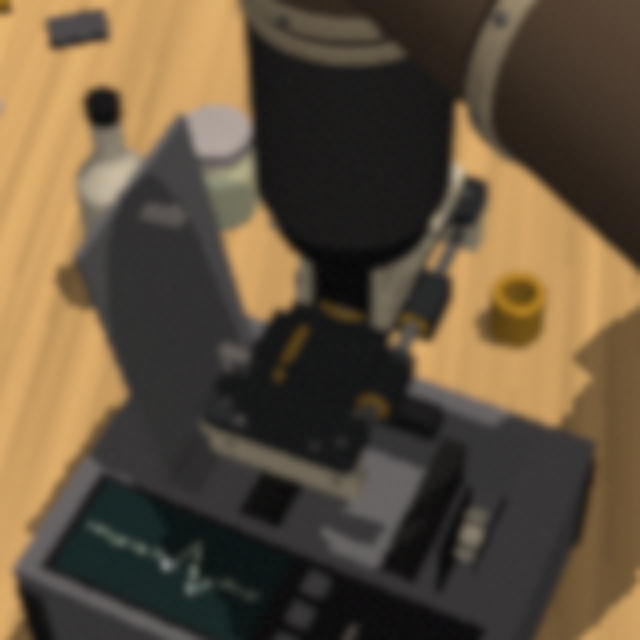

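```bash
python3 -m inch '[[[0,0,-0.13,0,0,0],[0,0,-0.26,0,0,0],[0,0,-0.35,0,0,0],[0,0,-0.385,0,0,0],[0,0,-0.393,0,0,0],[0,0,-0.393,0,0,0]]]'; python3 -c "
from station import arm;s=arm.get_state();print(s['force'],s['eef_pos'],s['ee_rot'])"
```

```text
t: 29.85
eef_pos: [0.5132, 0.2345, 0.256]
ee_rot: [3.14, 0.001, 2.885]
force: [-0.0, 0.4, -1.2]
width: 0.0157
[-0.01529762  0.40829684 -1.22662272] [0.51321649 0.23454368 0.256037  ] [3.14027293e+00 1.01514218e-03 2.88489069e+00]
```

```bash
python3 -m inch '[[[0,-0.006,-0.006,0,0,0],[0,-0.006,-0.012,0,0,0],[0,-0.006,-0.013,0,0,0],[0,-0.006,-0.013,0,0,0]]]'; python3 -c "
from station import arm;s=arm.get_state();print(s['force'],s['eef_pos'],s['ee_rot'])"
```

```text
t: 30.35
eef_pos: [0.513, 0.2331, 0.2532]
ee_rot: [3.141, 0.001, 2.885]
force: [-1.6, -1.0, 4.9]
width: 0.016
[-1.59011035 -1.02528198  4.90544697] [0.51302927 0.23314193 0.25318269] [3.14111530e+00 6.69569498e-04 2.88501115e+00]
```

```bash
python3 -m inch '[[[0,0,0,0,0,0],[0,0,0,0,0,0],[0,0,0,0,0,0],[0,0,0.05,0,0,0],[0,0,0.15,0,0,0],[0,0,0.4,0,0,0],[0,0,0.65,0,0,0],[0,0,0.7,0,0,0]]]' 38; python3 -m inch '[[[-0.25,0.06,0.1,0,0,0],[-0.5,0.12,0.3,0,0,0],[-0.59,0.19,0.5,0,0,0],[-0.59,0.19,0.5,0,0,0]]]' 86
python3 - <<'E'
from h import *
s=arm.get_state();print(s['force'],s['eef_pos'])
a=arm.grab_frame("wrist");crop(a,130,110,390,345,3,"pics/w15.png")
cv2.imwrite("pics/s15.png",arm.grab_frame("scene"))
b=arm.grab_frame("side");crop(b,180,160,340,320,4,"pics/d15c.png")
E
```

```text
t: 31.35
eef_pos: [0.5135, 0.2334, 0.3971]
ee_rot: [3.136, 0.004, 2.885]
force: [-0.2, -0.0, -0.9]
width: 0.0379
t: 31.85
eef_pos: [0.3939, 0.2718, 0.4963]
ee_rot: [3.135, 0.003, 2.887]
force: [-0.1, -0.2, -1.6]
width: 0.0723
[-0.13251086 -0.18717537 -1.57695179] [0.39387255 0.27175342 0.49628776]
```

View pics/w15.png

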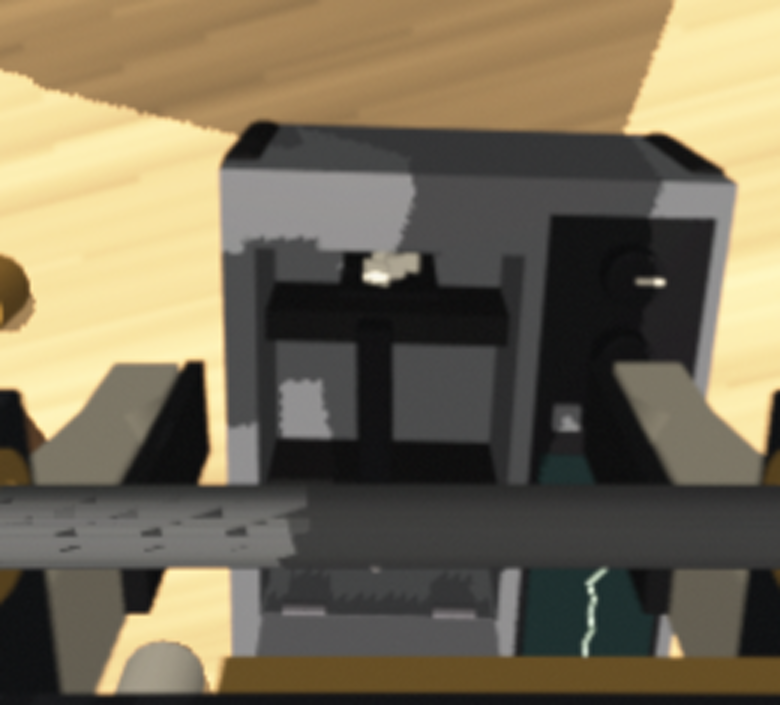

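View pics/s15.png

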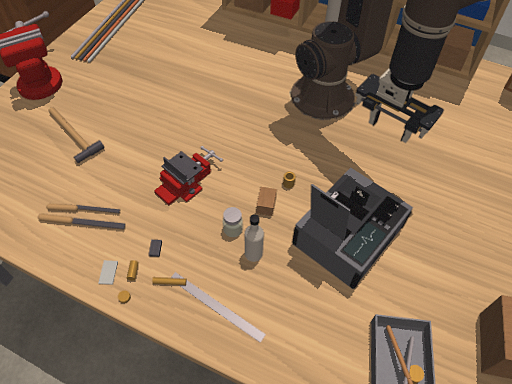

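View pics/d15c.png

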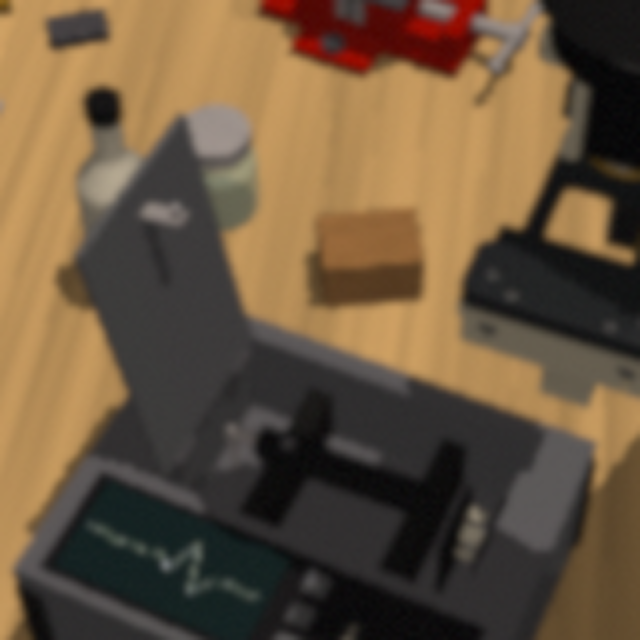

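```bash
python3 -m inch '[[[0,0,0,0,0,0],[0,0,0,0,0,0]]]'; python3 -c "
from station import arm;print(arm.job_done())"
```

```text
t: 32.25
eef_pos: [0.3952, 0.2709, 0.4915]
ee_rot: [-3.14, -0.001, 2.884]
force: [0.4, 0.7, -0.4]
width: 0.086
the job is handed in; nothing more can be done
None
```

I did the whole job in the order asked and handed it in at about 32 s.

- **Coupling:** it stands upright on the bench at about (0.427, 0.040).
- **Lid:** I pressed it about 5.9 mm with 7 N; it sprang fully open and is still open.
- **Seam:** I ran the tip from the left end to the right in one pass at about 2.5 cm/s. It stayed in contact with both the plate and the rib. The plate pressed back with about 1.5–4.5 N and the rib with about 2.5–5.5 N. Friction along the seam reached about 6 N, and about 7 N was the highest on the plate or the rib while I was feeling for contact before the pass.
- **Probe:** it is back flat on both pads where it was and released.

**Last checks:** the final pictures show the probe on both pads, the lid open, the coupling standing and the gripper clear. By eye, the bottle, jar and carton have not moved.

**What disagreed:**
- My camera estimate of the seam's position along its length was about 2–3 mm off. The tip lost contact at the rib's left end, so I moved it right and made contact again before starting. By either estimate the pass covers the seam to within about 0.2 mm at the left end, and goes past its right end.
- I gripped the handle about 5 mm behind its centre, measured from the pictures and allowed for in the pass.

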